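Snap the gas charger onto a mini keg's sleeve coupler

TASK

Get the mini keg ready to serve: pull its coupler's sleeve back so that the storage plug is let go, and lay the storage plug in the white dish. Then press the gas charger (the fitting with the pressure gauge, in the wooden rack) fully home in the coupler until the sleeve springs forward and locks it. Press with feeling, not with force, let go of everything, and leave the other things alone.

Things in the scene. Friction and masses are not known exactly. Their poses are not given: they have to be found in the camera images.
- keg: Squat stainless mini keg, 150 mm across, fast on the counter; origin at the centre of its underside, z up. Its black screw lid (86 mm wide, top 115 mm up, with a brass gland to 123 mm) carries a steel one-touch coupler upright on the keg's axis: a core tube of 25 mm outer diameter with a 19.5 mm bore open upwards, flared to 22 mm at the mouth. Round the core runs the sleeve, pulled back by moving it down.
- coupler_rest (a point): Point on the keg's axis, 182 mm above its underside: the mouth's centre while nothing presses on the coupler. The coupler stands on a sprung dip tube and sinks when pressed (4 to 5.5 N) until the tube bottoms, 1 to 23 mm down: how far is not measured, feel for it. Sleeve (34 mm diameter) forward: 3.5 to 26 mm below the mouth, its lowest 6 mm a finger ridge of 42 mm diameter.
- sleeve (a joint): Sleeve travel on the coupler in m: 0 = forward (up, locked), 0.009 = fully back (down) on a hard stop. Its spring resists with 4 N at 0, 6.5 N at 0.009. Beyond about 0.0075 it frees the plug, and the valve pushes the plug up 14.5 mm in about 0.4 s; let go then, the sleeve stays caught at 0.007, also with the plug taken out, until a plug is pressed home and it springs to 0.
- valve (a joint): Height in m of the sprung valve collar in the coupler's bore: 0.0145 = up (its top 6.5 mm below the mouth), 0 to 0.001 = pushed down by a plug that is home. It pushes up on a plug with 4.5 N when up, 8 N when down. Pressing a plug home takes 10 to 14 N in all; over 30 N harms the seals. Home is flange on mouth; once locked a plug may rise 1 mm.
- storage_plug: Steel storage plug, 70 g: knurled round head, 26 mm diameter, 14 mm high, over a nose of 18 mm diameter, 21 mm long, its end slightly chamfered, with a ball groove. Origin on its axis at the head's underside, z up, away from the nose. At the start it is locked in the coupler, its head 0 to 1 mm above the mouth.
- charger: Gas charger, 240 g, upright in the rack: nose as the storage plug's, then above it a 28 mm flange (0 to 6 mm up), brass regulator block of 32 mm diameter (6 to 31 mm), plain barrel of 28 mm diameter to hold it by (31 to 76 mm, the top). A gauge of 28 mm diameter stands out along +x to 33 mm from the axis, centred 19 mm up. Origin on the axis at the flange's underside, z up.
- rack: Fixed wooden drying rack, 64 by 180 by 34 mm; origin at the centre of its underside, long side along y. Two holes 20.5 mm wide and 26 mm deep at y = -45 and +45 mm: one holds the charger, the other the tap head; either may be in either.
- dish: Fixed shallow white dish for the storage plug, 112 mm across the rim, 22 mm high, its floor 5 mm thick; origin at the centre of its underside.
- tap_head: Bystander in the rack's other hole: pouring tap head with the same nose, a slim round body of 24 mm diameter, a spout bent down to +x and a black lever on top (78 mm above its flange). Not wanted now.
- tumbler: Bystander: glass tumbler, 72 mm across, 95 mm high.
- mug: Bystander: mug, 80 mm across, 88 mm high.
- jam_jar: Bystander: glass jar, 68 mm across, 90 mm high.
- spice_jar: Bystander: small amber jar, 44 mm across, 80 mm high.
- spoon: Bystander: wooden spoon, 210 mm long, lying between the keg and the rack.
- coaster: Bystander: square cork coaster, 95 mm wide, 8 mm thick.
There are look-alikes about, which are no part of the job. There is more than one size of the dish; the job needs the largest.

How it is judged (in metres and radians):
On the way, in this order (a step that is already met when the one before it is completed fails the run):
1. the sleeve is pulled back and the storage plug is let go and pushed up by the valve (value of joint sleeve above 0.006 m and value of joint valve above 0.012 m), for 0.1 s.
2. the storage plug lies in the dish, let go (horizontal distance between storage_plug and dish below 0.055 m and height (world z) of storage_plug below 0.05 m and contact force between storage_plug and the fingers below 0.05 N), for 0.2 s.
3. the charger is home in the coupler and the sleeve has sprung forward (value of joint each of sleeve, valve below 0.002 m and horizontal distance between charger and keg below 0.004 m and angle between charger's own z axis and vertical below 0.06 rad), for 0.2 s.
At the end, for the whole second after the job is handed in: The charger stands upright (within 3.4 degrees) and still on the coupler's axis (within 4 mm), pressed home (valve collar within 2 mm of its lowest), with the sleeve forward (within 2 mm); the storage plug lies still in the dish (within 55 mm of its centre, below 50 mm); both are let go (all of step 2 and all of step 3 and height (world z) of charger above 0.14 m and linear speed of charger below 0.02 m/s and linear speed of storage_plug below 0.03 m/s); the robot touches nothing.
It fails at once if the charger is pressed on the keg and its coupler with more than 35 N (contact force between charger and keg above 35 N).
It fails at once if the storage plug is forced against the coupler with more than 35 N (contact force between storage_plug and keg above 35 N).
It fails at once if a bystander is moved by more than 30 mm (distance of any of tap_head, tumbler, mug, jam_jar, spice_jar, spoon, coaster from where it was at the start of the episode above 0.03 m).
It also fails if it takes over 67 s, if anything falls off the work surface, if the arm or the gripper's body presses on something with over 40 N, if the wrist force passes 120 N, or if a joint passes its speed limit or range.

ROBOT

A 6-joint arm with a two-finger parallel gripper is mounted at the origin on the work surface. World frame = base frame: x ahead of the robot, y to its left, z up, the work surface at z = 0. Lengths are in mm, angles in rad, forces in N, time in s.
With the tool pointing down it reaches from about 425 to 925 mm from the base axis. Payload 12.5 kg.
Tool frame: the origin (TCP) lies at the very end of the fingers, on their centre line; the grasp point (between the pads) lies env.tcp_to_grasp behind it (env.tcp_to_grasp is the distance from the TCP to the grasp point, in mm); z points along the fingers, y is the direction in which the jaws open and shut (so a half turn about z gives the same grasp; the last joint's range is limited). The gripper opens to 85 mm and grips with 20 to 120 N. Pads are 22 mm wide; open, the fingers measure 114 mm over their backs; the gripper's body (76 mm by 85 mm) begins 54 mm behind the grasp point. The pads swing forward as they close: fully open they stand 13 mm farther back than shut.
Start: joints at [1.11, 0.491, 1.559, -0, 1.092, -0.106], TCP at [217.11, 586.096, 231.327] pointing down, gripper open.
Joint ranges: [-3.1, 3.1], [-0.84, 2.19], [0.05, 2.79], [-1.13, 4.28], [0.06, 2.93], [-2.69, 2.69]. Speed limits (rad/s): [2.22, 2.22, 2.79, 3.14, 3.14, 3.14].

INTERFACE

Orientations are given as a unit quaternion [x, y, z, w].
In Python, from bench import env gives the robot as it stands. The module is installed in compiled form; this text tells all that it offers. Calls block until the motion is done:
- env.goto(position, orientation): joint-space move of the TCP to a pose.
- env.move_l(position, vel=150, frame=None): straight line of the TCP; frame=None keeps the orientation; vel is the mean speed in mm/s.
- env.movej(angles): joint-space move.
- env.grip(opening): finger opening in mm; the grip force is fixed at half the most; returns when the fingers have stopped.
- env.sleep(seconds).
- env.inverse_kinematics(position, orientation): joint angles nearest the present ones, or None.
- env.read_camera(name): name is "scene" or "top" or "wrist"; returns a dict with "img" (480x640x3 uint8, red, green, blue), "fx", "fy", "cx", "cy" (pixels), "extrinsics" (4x4, takes a point from camera to world coordinates); the wrist camera has in their place "tool_from_camera" (4x4, takes a point from camera to tool coordinates, whose origin is the TCP and whose axes are the flange's). Camera axes: x right, y down, z forward; pixel columns grow to the right and rows downward; lengths in mm; the calibration is good to about 2 mm. The wrist camera is an equidistant fisheye: a pixel r from the principal point sees the ray r / f radians off the axis. A picture is of the moment at which its call begins: read the wrist's pose just before it. There is no depth.
A pose or a line that the arm cannot do raises env.IKError and nothing moves.
- env.finish_job(): hands the job in, once; it reports no verdict.
Readings, each from a call of its own:
- env.get_time(): time.
- env.get_joint_positions(): joint angles.
- env.get_dq(): joint speeds.
- env.get_joint_torque(): joint torques, N m.
- env.get_eef_pos(): TCP position.
- env.get_tcp_rot(): TCP orientation.
- env.get_force(): force on the tool from outside, world axes, zero at the start.
- env.get_torque(): the same for the moment, N m.
- env.get_finger_gap(): finger opening in mm.
Only numpy, scipy, OpenCV 4.12 (cv2) and the standard library are available. Lean on these libraries where they do the work, as an engineer would, in place of code of your own. Each camera call takes 0.05 s, during which the arm holds its last target.

## Working session

There is one attempt and no reset: what is moved stays moved. The work goes in short steps, each a Python script; the robot and the scene stay as the last script left them, time stands still between calls to the robot, and variables do not carry over. Pictures are saved under pics/ and viewed, and the job is handed in when it is done.

```bash
mkdir -p pics; ls; python3 - <<'E'
from bench import env
import cv2, numpy as np
print(env.get_time(), env.tcp_to_grasp, env.get_eef_pos(), env.get_tcp_rot(), env.get_finger_gap(), env.get_force())
for n in ["scene","top","wrist"]:
    c=env.read_camera(n)
    cv2.imwrite(f"pics/{n}0.png",c["img"][:,:,::-1])
    np.savez(f"{n}0.npz",**c)
    print(n,c["fx"],c["fy"],c["cx"],c["cy"]); print(np.round(c.get("extrinsics",c.get("tool_from_camera")),3))
E
```

```text
pics
0.0 18.700000000000003 [216.97813112 585.86244783 230.73012671] [ 1.76456748e-01  9.84308226e-01 -5.55527182e-04 -1.54429568e-04] 85.46674644030745 [ 0.54916134 -0.29867464 -0.11462285]
scene 503.2060282398319 503.2060282398319 315.6420097220171 239.2833794203533
[[ 4.330000e-01  4.770000e-01 -7.650000e-01  1.500262e+03]
 [ 9.010000e-01 -2.390000e-01  3.610000e-01 -3.990550e+02]
 [-1.100000e-02 -8.450000e-01 -5.340000e-01  7.537190e+02]
 [ 0.000000e+00  0.000000e+00  0.000000e+00  1.000000e+00]]
top 445.26857171958756 445.26857171958756 323.000469995617 234.26765708477552
[[-2.000000e-02 -9.800000e-01  1.970000e-01  3.936040e+02]
 [-1.000000e+00  2.300000e-02  1.300000e-02  8.949000e+00]
 [-1.700000e-02 -1.960000e-01 -9.800000e-01  1.245059e+03]
 [ 0.000000e+00  0.000000e+00  0.000000e+00  1.000000e+00]]
wrist 371.64829954431775 371.64829954431775 321.1175360522468 238.8254638007317
[[-0.00000e+00 -9.62000e-01 -2.75000e-01  6.92450e+01]
 [ 1.00000e+00  0.00000e+00 -2.00000e-03  8.56000e-01]
 [ 2.00000e-03 -2.75000e-01  9.62000e-01 -1.42502e+02]
 [ 0.00000e+00  0.00000e+00  0.00000e+00  1.00000e+00]]
```

View pics/scene0.png

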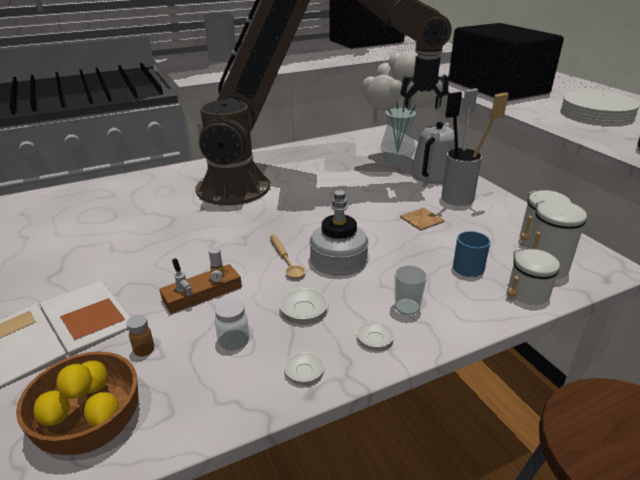

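View pics/top0.png

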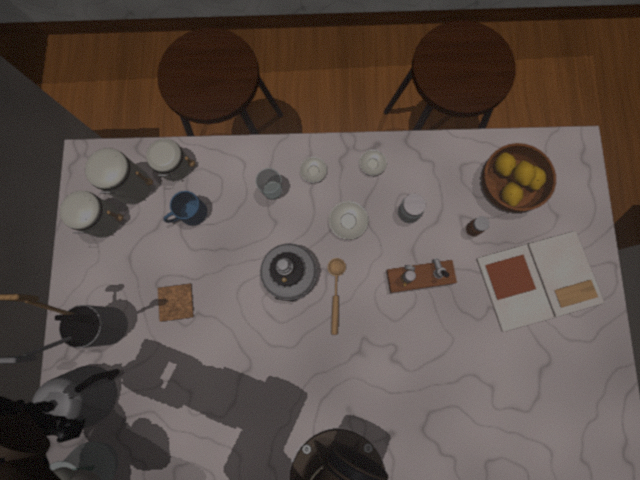

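View pics/wrist0.png

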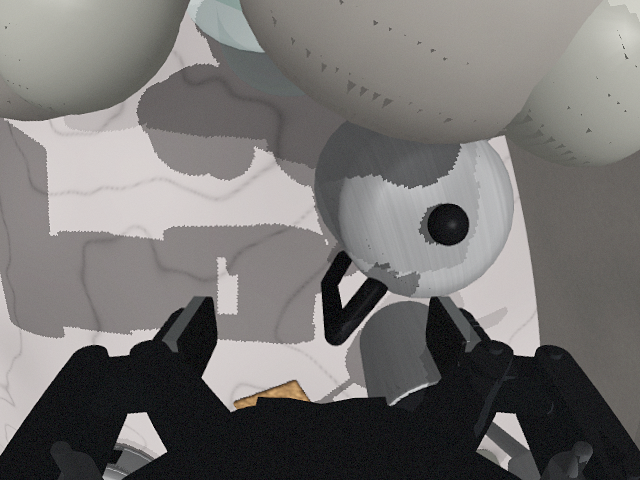

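The scene view shows the keg at (339,245), rack (201,288), and three dishes at (303,306), (376,336) and (303,368). In the top view they are keg (290,270), rack (421,276), and dishes at (348,220), (314,170) and (372,162). The dish at (348,220) looks the largest. Next, close crops of these.

```bash
python3 - <<'E'
import cv2
s=cv2.imread("pics/scene0.png");t=cv2.imread("pics/top0.png")
a=cv2.resize(s[230:320,150:260],(396,324),interpolation=cv2.INTER_CUBIC)
b=cv2.resize(s[180:280,295:385],(292,324),interpolation=cv2.INTER_CUBIC)
c=cv2.resize(t[250:300,380:465],(396,233),interpolation=cv2.INTER_CUBIC)
d=cv2.resize(t[235:305,255:325],(233,233),interpolation=cv2.INTER_CUBIC)
import numpy as np
o=np.zeros((560,700,3),np.uint8);o[:324,:396]=a;o[:324,400:692]=b;o[325:558,:396]=c;o[325:558,400:633]=d
o=cv2.convertScaleAbs(o,alpha=1.3,beta=10)
cv2.imwrite("pics/crop0.png",o)
E
```

```text
(no output)
```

View pics/crop0.png

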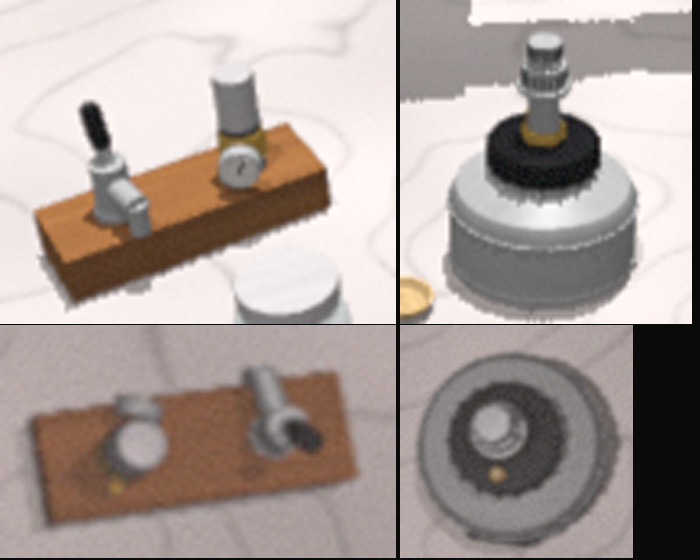

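Candidates for the charger: the fitting with the gauge at top (410,275) / scene (215,262), against the tap head with a black lever at top (440,268) / scene (182,280). The crop shows the gauge and brass block on the first, so that is the charger. The other dishes and jars aren't needed. Next I'll localise these points.

```bash
cat > h.py <<'E'
import numpy as np, cv2
def ray(c,u,v):
    E=c["extrinsics"]; d=np.array([(u-c["cx"])/c["fx"],(v-c["cy"])/c["fy"],1.0])
    d=E[:3,:3]@d; return E[:3,3].copy(), d/np.linalg.norm(d)
def wray(c,u,v,pos,q):
    from scipy.spatial.transform import Rotation as R
    x,y=u-c["cx"],v-c["cy"]; r=np.hypot(x,y); th=r/c["fx"]
    d=np.array([np.sin(th)*x/max(r,1e-9),np.sin(th)*y/max(r,1e-9),np.cos(th)])
    T=c["tool_from_camera"]; Rw=R.from_quat(q).as_matrix()
    return Rw@T[:3,3]+pos, Rw@(T[:3,:3]@d)
def onz(r,z):
    o,d=r; return o+d*(z-o[2])/d[2]
def tri(r1,r2):
    A=np.zeros((3,3));b=np.zeros(3)
    for o,d in (r1,r2):
        P=np.eye(3)-np.outer(d,d);A+=P;b+=P@o
    p=np.linalg.solve(A,b)
    g=max(np.linalg.norm(np.cross(p-o,d)) for o,d in (r1,r2))
    return p,g
E
python3 - <<'E'
from h import *
s=np.load("scene0.npz");t=np.load("top0.npz")
ti=t["img"];si=s["img"]
for n,ut,us,z in [("plugtop",(282,265),(340,192),196.5),("chargertop",(410,275),(214.7,250),110),]:
    print(n,tri(ray(t,*ut),ray(s,*us)),onz(ray(t,*ut),z),onz(ray(s,*us),z))
# dishes: light blobs in top
hsv=cv2.cvtColor(ti,cv2.COLOR_RGB2HSV)
for name,roi in (("A",(318,190,380,250)),("B",(295,150,332,190)),("C",(352,142,392,182))):
    x0,y0,x1,y1=roi; im=ti[y0:y1,x0:x1].astype(int)
    m=((im[:,:,1]-im[:,:,0])>-2).astype(np.uint8)  # greenish white vs pinkish counter
    m=cv2.morphologyEx(m,cv2.MORPH_OPEN,np.ones((3,3)))
    cs,_=cv2.findContours(m,0,2); c=max(cs,key=cv2.contourArea)
    e=cv2.fitEllipse(cv2.convexHull(c)); u,v=e[0][0]+x0,e[0][1]+y0
    p=onz(ray(t,u,v),22); print(name,e,(u,v),p, "diam",np.array(e[1])/t["fx"]*np.linalg.norm(p-t["extrinsics"][:3,3]))
# rack by brown mask
h=cv2.inRange(hsv,(3,90,40),(20,255,200)); h[:250]=0;h[300:]=0;h[:,:380]=0;h[:,462:]=0
cs,_=cv2.findContours(h,0,2); c=max(cs,key=cv2.contourArea); r=cv2.minAreaRect(c); print("rack",r)
b=cv2.boxPoints(r)
for q in b: print(onz(ray(t,*q),34))
E
```

```text
plugtop (array([532.58287255, 123.0392922 , 195.52585459]), np.float64(1.7746947127361938)) [531.70500076 121.3038417  196.5       ] [534.52503803 123.97701991 196.5       ]
chargertop (array([ 510.86055417, -194.64258268,  107.67619822]), np.float64(1.4170733770149575)) [ 510.23265043 -195.6015866   110.        ] [ 515.13212118 -194.10424532  110.        ]Traceback (most recent call last):
  File "<stdin>", line 12, in <module>
ValueError: max() iterable argument is empty
```

```bash
cat >> h.py <<'E'
def quat(deg):  # tool down, tool x at heading deg; jaws (tool y) at deg-90
    a=np.radians(deg)/2; return [float(np.cos(a)),float(np.sin(a)),0.0,0.0]
def look(env,name):
    p=np.array(env.get_eef_pos());q=np.array(env.get_tcp_rot());c=env.read_camera("wrist")
    cv2.imwrite(f"pics/{name}.png",c["img"][:,:,::-1]); np.savez(f"{name}.npz",p=p,q=q,**c)
    print(name,"t",round(env.get_time(),2),np.round(p,1)); return c,p,q
E
python3 - <<'E'
from h import *
s=np.load("scene0.npz");t=np.load("top0.npz")
for nm,c,cen,w in (("t",t,[(348,220),(314,170),(372,162)],30),("s",s,[(303,306),(376,336),(303,368)],34)):
  g=cv2.GaussianBlur(c["img"],(3,3),0).astype(int)
  for u,v in cen:
    im=g[v-w:v+w,u-w:u+w]; d=im[:,:,1]-im[:,:,0]   # green minus red
    bg=np.median(np.r_[d[0],d[-1]]); m=((d-bg)>4).astype(np.uint8)
    m=cv2.morphologyEx(m,cv2.MORPH_OPEN,np.ones((3,3)))
    cs,_=cv2.findContours(m,0,2)
    if not cs: print(nm,u,v,"none",bg,d.max()); continue
    e=cv2.fitEllipse(cv2.convexHull(max(cs,key=cv2.contourArea)))
    uu,vv=e[0][0]+u-w,e[0][1]+v-w; p=onz(ray(c,uu,vv),18)
    print(nm,(u,v),np.round(e[1],1),np.round((uu,vv),1),np.round(p,1),"diam",np.array(e[1])/c["fx"]*np.linalg.norm(p-c["extrinsics"][:3,3]))
from bench import env
env.goto([533,123,310],quat(90)); look(env,"w1"); print(env.get_joint_positions(),env.get_force())
E
```

```text
t (348, 220) [36.  37.7] [347.9 219.8] [679.6 -46.4  18. ] diam [101.87769613 106.67445608]
t (314, 170) [25.4 26.3] [313.2 169.6] [831.1  49.5  18. ] diam [74.40373977 76.85525561]
t (372, 162) [25.6 26.1] [372.5 162.4] [ 848.6 -122.9   18. ] diam [75.52682289 77.06333866]
s (303, 306) [31.4 46.8] [303.3 303.4] [680.8 -45.5  18. ] diam [ 72.07444149 107.62295557]
s (376, 336) [26.1 36.7] [375.1 334.3] [840.3  48.   18. ] diam [56.29233249 79.04901519]
s (303, 368) [30.8 39.4] [303.6 366.9] [ 857.1 -124.9   18. ] diam [62.13871679 79.46372867]
w1 t 2.23 [532.9 123.7 309.9]
[1.07457189e-01 3.05930245e-01 1.64138462e+00 1.08177235e-04
 1.19450148e+00 1.05980675e-01] [ 0.55518598 -0.35263479  0.24079052]
```

View pics/w1.png

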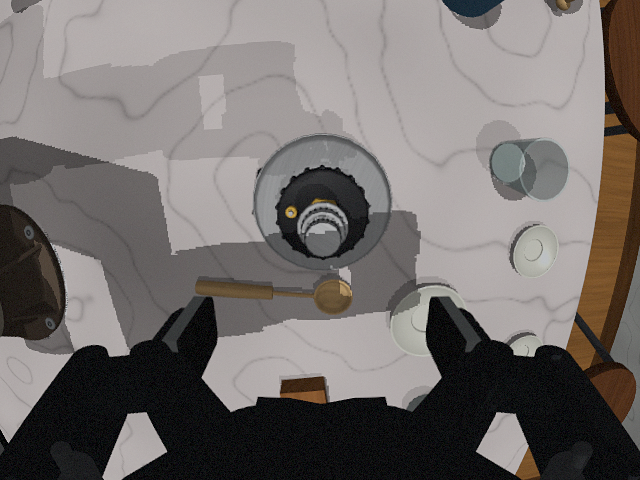

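The wrist view shows the keg (323,200), plug head (323,238), spoon, and dish (428,320). I'll refine the plug and keg centres from this.

```bash
python3 - <<'E'
from h import *
w=np.load("w1.npz"); c=w;p,q=w["p"],w["q"]
im=w["img"][190:270,270:380]; cv2.imwrite("pics/w1c.png",cv2.resize(im,(770,560),interpolation=cv2.INTER_CUBIC)[:,:,::-1])
p[1]
for z in (196.5,197): print(onz(wray(c,323,238,p,q),z))
# keg outer rim ellipse
hs=cv2.HoughCircles(cv2.GaussianBlur(cv2.cvtColor(w["img"],cv2.COLOR_RGB2GRAY),(5,5),0),cv2.HOUGH_GRADIENT,1,400,param1=80,param2=20,minRadius=60,maxRadius=75);print(hs)
for h in hs[0][:1]:
  for z in (85,100): print("keg",z,onz(wray(c,h[0],h[1],p,q),z))
g=cv2.cvtColor(w["img"],cv2.COLOR_RGB2GRAY)
print(cv2.HoughCircles(g[200:270,280:370],cv2.HOUGH_GRADIENT,1,30,param1=80,param2=10,minRadius=13,maxRadius=22))
E
```

```text
[534.71362363 121.05235757 196.5       ]
[534.71111274 121.19489374 197.        ]
[[[322.5 202.5  68.8]]]
keg 85 [534.6802086  126.31369748  85.        ]
keg 100 [534.62910836 129.07714874 100.        ]
[[[42.5 40.5 18.1]
  [12.5 16.5 18. ]]]
```

View pics/w1c.png

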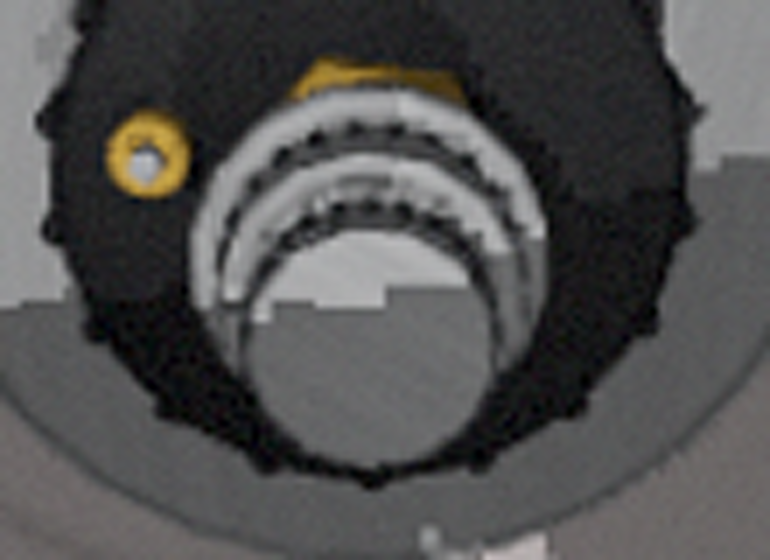

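```bash
python3 - <<'E'
from h import *
from bench import env
env.move_l([534,121.5,164.5],vel=120)
print("t",env.get_time(),env.get_force())
env.grip(50); print("t",env.get_time(),np.round(env.get_force(),2))
env.grip(20); print("t",env.get_time(),np.round(env.get_force(),2),env.get_finger_gap(),np.round(env.get_eef_pos(),2))
look(env,"w2")
s=env.read_camera("scene");cv2.imwrite("pics/s2.png",cv2.resize(s["img"][150:290,270:400],(650,560),interpolation=cv2.INTER_CUBIC)[:,:,::-1])
E
```

```text
t 3.6 [ 1.05414991 -0.10922939  0.13585908]
t 4.0417 [-0.5   0.31  0.57]
t 4.35 [-1.36 -0.89  3.22] 31.024840966311704 [533.91 121.5  164.65]
w2 t 4.4 [533.9 121.5 164.7]
```

View pics/w2.png

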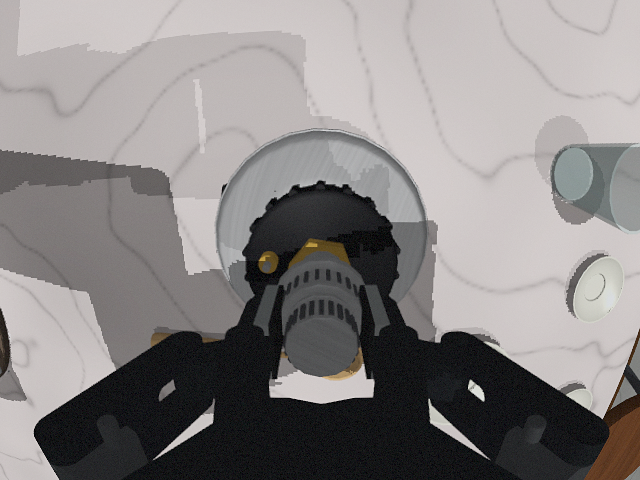

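View pics/s2.png

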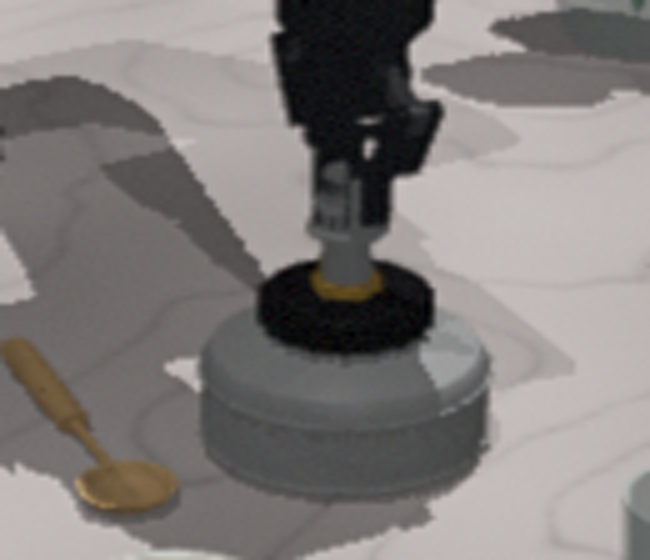

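The fingers are round the sleeve just above its ridge, with small side forces. I'll pull it down with force feedback.

```bash
python3 - <<'E'
from h import *
from bench import env
x,y,z=534,121.5,164.5
log=[]
while z>131:
    z-=1.0; env.move_l([x,y,z],vel=40)
    f=env.get_force(); log.append((z,round(env.get_eef_pos()[2],2),round(f[2],1))); 
    if f[2]>16: break
print(log, "t",env.get_time(),np.round(env.get_force(),1),env.get_finger_gap())
env.sleep(0.5); print(np.round(env.get_force(),1))
look(env,"w3")
s=env.read_camera("scene");cv2.imwrite("pics/s3.png",cv2.resize(s["img"][150:290,270:400],(650,560),interpolation=cv2.INTER_CUBIC)[:,:,::-1])
E
```

```text
[(163.5, np.float64(163.43), np.float64(4.2)), (162.5, np.float64(162.4), np.float64(2.3)), (161.5, np.float64(161.44), np.float64(3.9)), (160.5, np.float64(160.42), np.float64(3.2)), (159.5, np.float64(159.43), np.float64(3.0)), (158.5, np.float64(158.42), np.float64(4.3)), (157.5, np.float64(157.42), np.float64(3.4)), (156.5, np.float64(156.41), np.float64(4.3)), (155.5, np.float64(155.46), np.float64(4.4)), (154.5, np.float64(154.49), np.float64(4.1)), (153.5, np.float64(153.44), np.float64(3.5)), (152.5, np.float64(152.42), np.float64(3.6)), (151.5, np.float64(151.39), np.float64(2.6)), (150.5, np.float64(150.43), np.float64(4.9)), (149.5, np.float64(149.47), np.float64(4.0)), (148.5, np.float64(148.58), np.float64(4.7)), (147.5, np.float64(147.64), np.float64(5.8)), (146.5, np.float64(146.67), np.float64(5.8)), (145.5, np.float64(146.09), np.float64(9.6)), (144.5, np.float64(145.75), np.float64(19.2))] t 9.45 [-8.7 -1.2 19.2] 31.38571917907515
[-9.2 -0.3 18.4]
w3 t 10.0 [534.1 121.5 145.8]
```

View pics/w3.png

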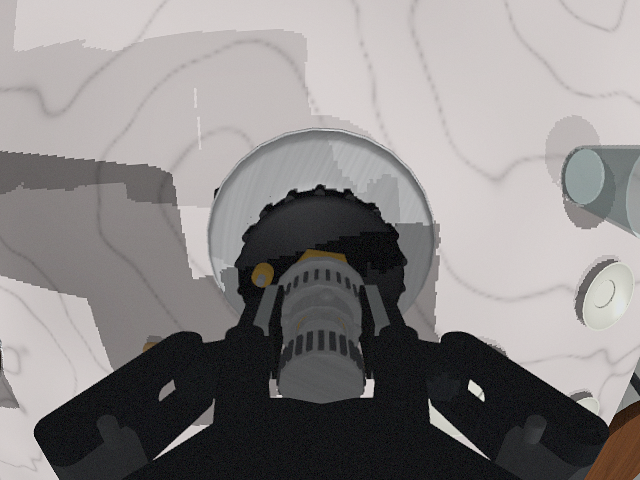

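View pics/s3.png

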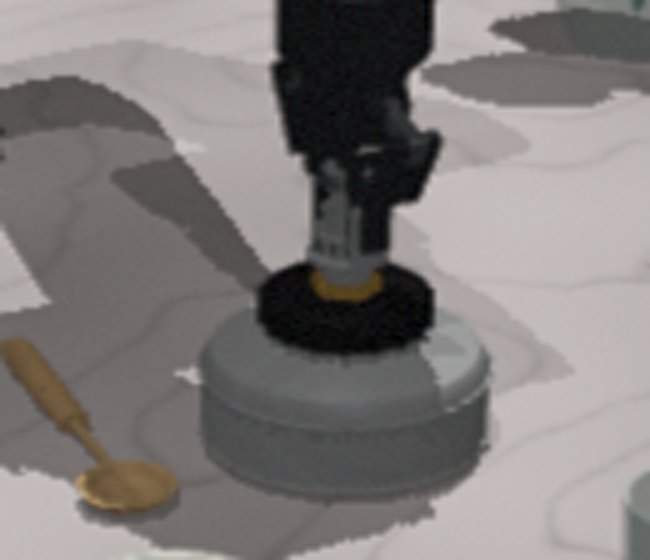

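The plug has popped up: core now shows between the sleeve and the plug head, and the total travel was about 18.5 mm. I'll rise gently, let go, then take the plug with the jaws along y, which also gauges the axis in y.

```bash
python3 - <<'E'
from h import *
from bench import env
x,y=534,121.5
for z in (150,154,157.5): env.move_l([x,y,z],vel=40); print(z,np.round(env.get_force(),1))
env.grip(60); print("t",env.get_time(),np.round(env.get_force(),1))
env.move_l([x,y,200],vel=120)
env.goto([x,y,190],quat(180))
print("t",env.get_time(),np.round(env.get_force(),1),np.round(env.get_eef_pos(),2),env.get_joint_positions()[5])
look(env,"w4")
s=env.read_camera("scene");cv2.imwrite("pics/s4.png",cv2.resize(s["img"][150:290,270:400],(650,560),interpolation=cv2.INTER_CUBIC)[:,:,::-1])
E
```

```text
150 [-5.6  0.9  4.5]
154 [-4.3 -0.4  3.5]
157.5 [-3.6 -0.5  3.8]
t 11.2333 [0.3 0.6 0.3]
t 13.1417 [-0.4  0.7  0.4] [533.93 121.48 189.68] -1.4665347909852269
w4 t 13.19 [533.9 121.5 189.7]
```

View pics/w4.png

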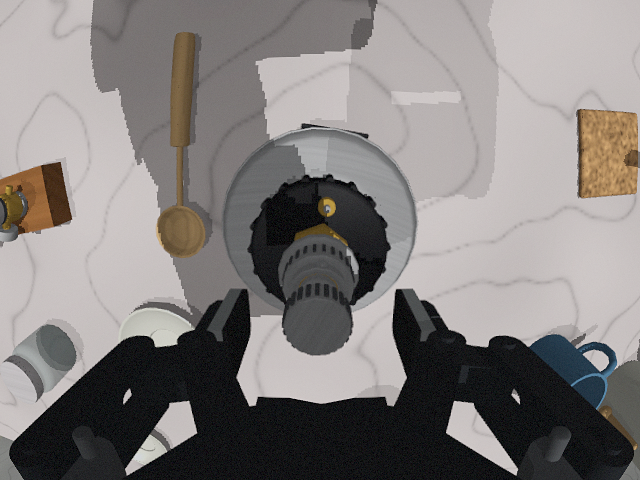

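View pics/s4.png

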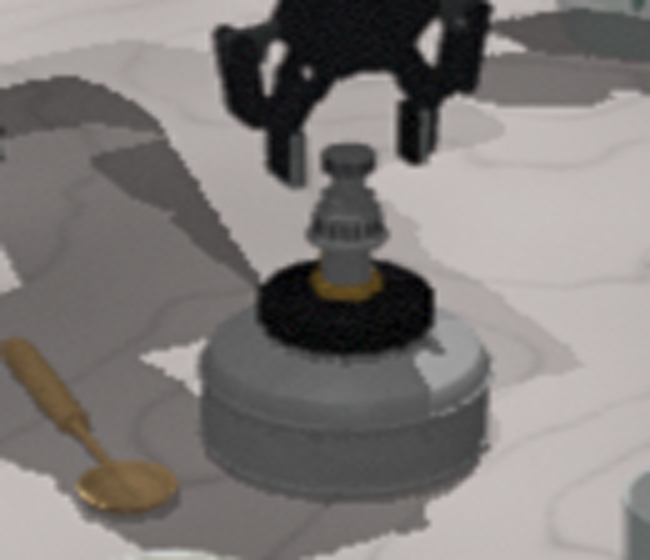

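```bash
python3 - <<'E'
from h import *
from bench import env
x,y=534,120.2
env.move_l([x,y,190],vel=60); f0=np.array(env.get_force())
env.grip(12); print("t",env.get_time(),np.round(env.get_force()-f0,2),np.round(env.get_eef_pos(),2),env.get_finger_gap())
env.sleep(0.1);print(np.round(env.get_force()-f0,2))
look(env,"w5")
env.move_l([x,y,214],vel=40); print(np.round(env.get_force()-f0,2))
env.move_l([x,y,235],vel=100); print(np.round(env.get_force()-f0,2),env.get_finger_gap())
look(env,"w6")
E
```

```text
t 13.9167 [-0.26  0.22  3.  ] [534.08 120.21 190.15] 24.057634602104912
[-0.18 -0.15  3.78]
w5 t 14.07 [534.1 120.2 190.2]
[ 0.07 -0.66  0.61]
[-0.12  0.59 -0.1 ] 23.50315557122236
w6 t 15.22 [534.  120.2 235. ]
```

View pics/w6.png

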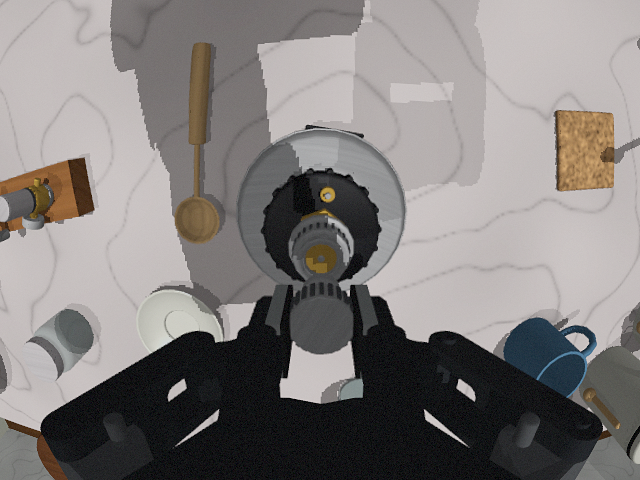

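```bash
python3 - <<'E'
from h import *
from bench import env
w=np.load("w6.npz")
for uv in ((321,257),(321,260)): print("mouth",onz(wray(w,*uv,w["p"],w["q"]),182), onz(wray(w,*uv,w["p"],w["q"]),176))
env.goto([680,-46,120],quat(180)); 
c,p,q=look(env,"w7")
env.move_l([680,-46,40],vel=150)
f0=np.array(env.get_force())
z=26
env.move_l([680,-46,z],vel=80)
while z>19:
    z-=1; env.move_l([680,-46,z],vel=40); f=env.get_force()-f0
    if f[2]>3: break
print("z",z,np.round(f,1),np.round(env.get_eef_pos(),2),env.get_time())
env.grip(45); print("t",env.get_time(),env.get_finger_gap())
env.move_l([680,-46,130],vel=120)
look(env,"w8")
E
```

```text
mouth [531.27132033 120.40943856 182.        ] [533.30673491 120.39512769 176.        ]
mouth [533.03520992 120.40913772 182.        ] [535.12478068 120.39481762 176.        ]
w7 t 16.26 [679.7 -45.1 120.7]
z 19 [-1.9  0.3  8.2] [680.3  -46.    19.91] 19.0167
t 19.3583 45.171307314297735
w8 t 20.48 [679.6 -46.  129.2]
```

View pics/w8.png

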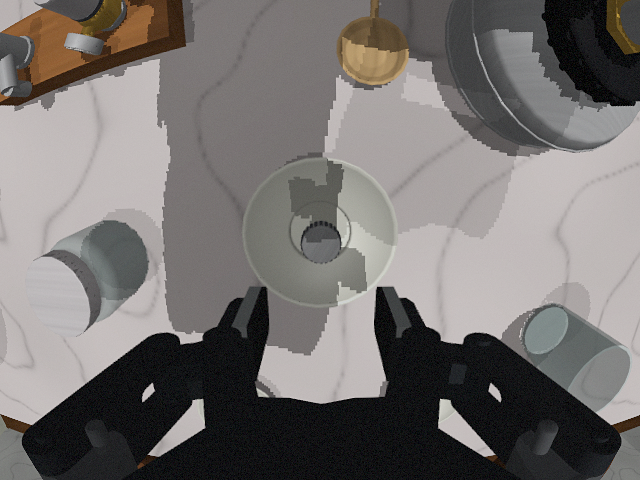

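The plug now stands upright in the centre of the large dish at (321,240), let go. Next the charger.

```bash
python3 - <<'E'
from h import *
from bench import env
env.grip(60)
env.goto([512,-195,215],quat(180)); env.sleep(0.1)
c,p,q=look(env,"w9")
E
```

```text
w9 t 21.88 [ 512.8 -194.3  214.3]
```

View pics/w9.png

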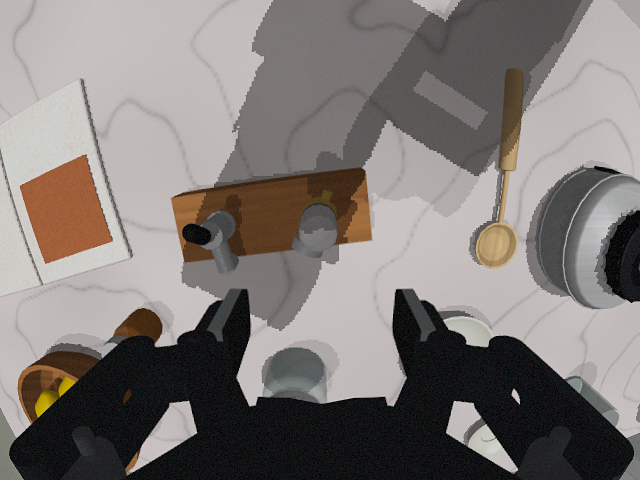

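```bash
python3 - <<'E'
from h import *
w=np.load("w9.npz")
im=w["img"][190:265,275:365]; cv2.imwrite("pics/w9c.png",cv2.convertScaleAbs(cv2.resize(im,(720,600),interpolation=cv2.INTER_CUBIC)[:,:,::-1],alpha=1.6))
for uv in ((319,227),(319,230)): print(onz(wray(w,*uv,w["p"],w["q"]),110))
E
```

```text
[ 505.67681601 -195.4991716   110.        ]
[ 507.79847691 -195.49979581  110.        ]
```

View pics/w9c.png

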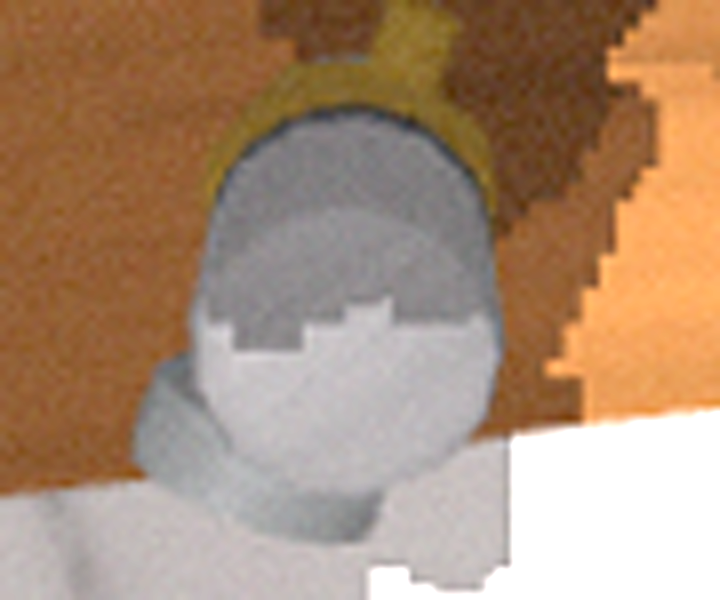

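```bash
python3 - <<'E'
from h import *
from bench import env
P=lambda s:print(s,"t",round(env.get_time(),2),np.round(env.get_force(),2),np.round(env.get_eef_pos(),2),round(env.get_finger_gap(),2))
x,y=511,-195
env.goto([x,y,135],quat(90)); env.move_l([x,y,75],vel=120); P("down")
env.grip(15); P("grip x"); 
env.grip(55); env.goto([x,y,75],quat(180)); P("rot"); look(env,"w10")
env.grip(15); P("grip y"); look(env,"w11")
E
```

```text
down t 23.93 [ 0.46 -0.63  0.83] [ 511.27 -195.15   75.39] 59.86
grip x t 24.32 [-1.67  0.39  5.61] [ 511.24 -195.16   75.84] 26.69
rot t 26.11 [ 0.56 -1.32  0.13] [ 510.99 -195.     74.98] 54.75
w10 t 26.16 [ 511. -195.   75.]
grip y t 26.52 [-0.93  0.31  2.06] [ 511.04 -195.03   75.11] 26.82
w11 t 26.57 [ 511.  -195.    75.1]
```

View pics/w11.png

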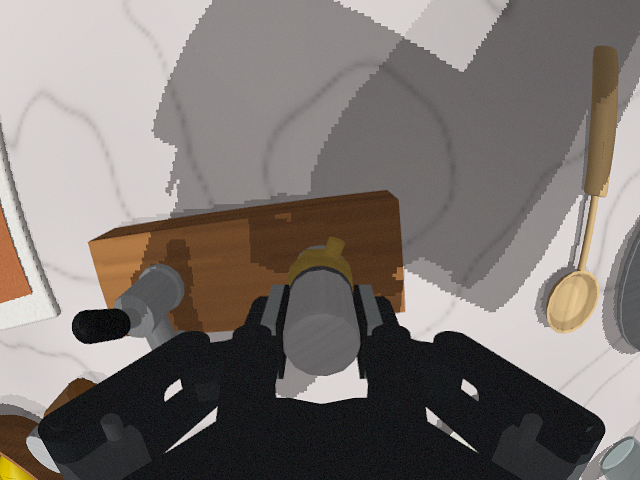

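```bash
python3 - <<'E'
from h import *
from bench import env
P=lambda s:print(s,"t",round(env.get_time(),2),np.round(env.get_force(),2),np.round(env.get_eef_pos(),2),round(env.get_finger_gap(),2))
env.move_l([511,-195,140],vel=100);P("lift")
env.move_l([511,-195,270],vel=200)
env.goto([534,120.2,262],quat(180)); env.sleep(0.2); P("over"); look(env,"w12")
s=env.read_camera("scene");cv2.imwrite("pics/s12.png",cv2.resize(s["img"][110:280,260:410],(700,794),interpolation=cv2.INTER_CUBIC)[:600,:,::-1])
t=env.read_camera("top");cv2.imwrite("pics/t12.png",t["img"][:,:,::-1])
E
```

```text
lift t 27.37 [ 0.07 -0.36 -2.65] [ 510.7  -194.83  139.51] 26.98
over t 29.57 [-0.45  0.21 -2.41] [534.25 119.15 261.96] 26.88
w12 t 29.62 [534.2 119.2 262. ]
```

View pics/w12.png

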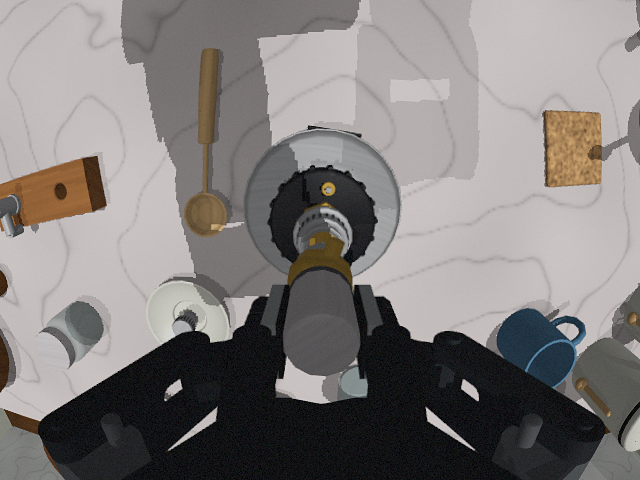

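View pics/s12.png

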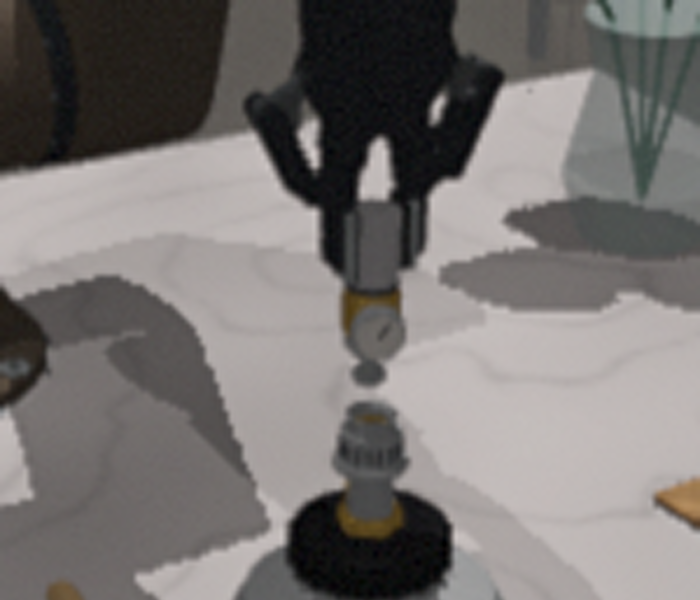

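```bash
python3 - <<'E'
from h import *
from bench import env
x,y=534.,120.2
env.move_l([x,y,250],vel=50); env.sleep(0.15)
f0=np.mean([env.get_force() for _ in range(3)],0); print("t",env.get_time(),np.round(f0,2),np.round(env.get_eef_pos(),2))
z=244.; env.move_l([x,y,z],vel=40)
log=[]
while z>205:
    z-=1.0; env.move_l([x,y,z],vel=30)
    f=np.array(env.get_force())-f0; log.append((z,*np.round(f,1)))
    if np.hypot(f[0],f[1])>5 or f[2]>14: break
for l in log: print(*l)
print("t",env.get_time(),np.round(env.get_eef_pos(),2),env.get_finger_gap())
look(env,"w13")
s=env.read_camera("scene");cv2.imwrite("pics/s13.png",cv2.resize(s["img"][110:280,260:410],(700,794),interpolation=cv2.INTER_CUBIC)[100:700,:,::-1])
E
```

```text
t 30.2583 [ 0.11 -0.17 -2.91] [534.08 120.25 250.12]
243.0 -0.8 0.2 1.1
242.0 -0.4 1.0 1.7
241.0 0.6 -0.0 0.7
240.0 0.1 0.3 0.3
239.0 0.3 -0.1 0.7
238.0 1.0 0.3 0.3
237.0 0.7 0.1 2.5
236.0 -0.3 0.4 4.1
235.0 0.4 1.2 4.5
234.0 0.1 1.3 4.9
233.0 -0.6 0.8 5.3
232.0 -0.0 0.1 4.3
231.0 0.5 -0.2 5.2
230.0 0.3 0.3 4.4
229.0 0.8 0.6 4.1
228.0 0.4 0.4 4.7
227.0 0.8 1.2 5.6
226.0 0.1 0.8 6.3
225.0 0.1 0.5 5.4
224.0 0.6 0.7 8.4
223.0 -0.2 3.5 8.0
222.0 -0.8 2.9 6.7
221.0 0.7 2.9 7.7
220.0 1.7 3.5 7.2
219.0 -1.0 3.6 8.8
218.0 0.5 3.7 7.8
217.0 1.9 3.9 6.1
216.0 2.5 3.9 5.0
215.0 1.4 4.0 5.6
214.0 1.2 2.5 7.9
213.0 0.7 2.9 10.4
212.0 -0.8 3.2 16.8
t 38.5583 [534.26 120.21 213.01] 26.618440304284867
w13 t 38.61 [534.3 120.2 213. ]
```

View pics/s13.png

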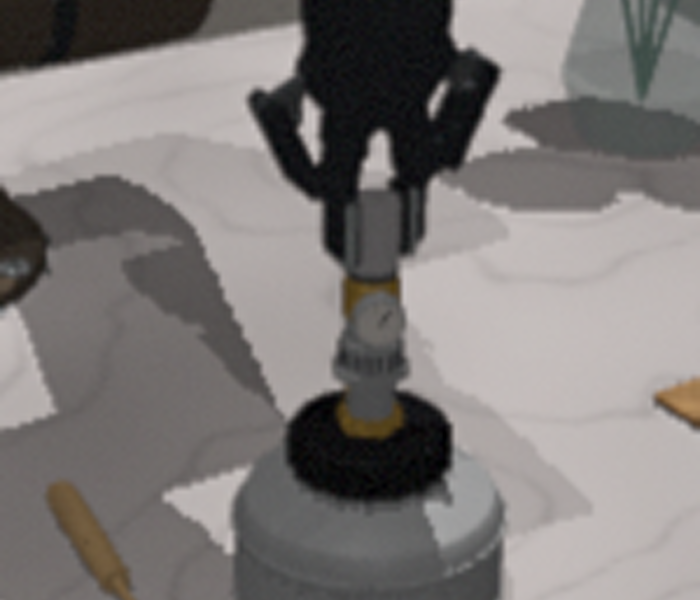

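```bash
python3 - <<'E'
import cv2
a=cv2.imread("pics/w13.png")[180:400,210:430];cv2.imwrite("pics/w13c.png",cv2.convertScaleAbs(cv2.resize(a,(600,600),interpolation=cv2.INTER_CUBIC),alpha=1.5))
from h import *
from bench import env
f0=np.array([0.11,-.17,-2.91])
env.move_l([534,120.2,211.6],vel=20); print(np.round(env.get_force()-f0,1)); env.sleep(.2)
print(np.round(env.get_force()-f0,1),np.round(env.get_eef_pos(),2))
for z in (213,215,218,221,222.5,223.5,224,224.5):
    env.move_l([534,120.2,z],vel=30); f=np.array(env.get_force())-f0; print(z,np.round(f,1),round(env.get_eef_pos()[2],2))
    if f[2]<-6: break
print(env.get_time())
s=env.read_camera("scene");cv2.imwrite("pics/s14.png",cv2.resize(s["img"][140:270,280:390],(660,780),interpolation=cv2.INTER_CUBIC)[:600,:,::-1])
look(env,"w14")
E
```

```text
[-1.8  2.7 18.8]
[-2.2  2.6 17.6] [534.31 120.19 212.88]
213 [ 1.1  3.2 10.2] 213.39
215 [1.5 3.  4.1] 214.95
218 [1.3 3.4 5. ] 218.08
221 [0.6 3.4 4.6] 221.18
222.5 [1.1 2.3 4.7] 222.58
223.5 [0.3 3.4 3.9] 223.55
224 [0.8 2.6 5.5] 224.01
224.5 [1.1 2.4 2.8] 224.36
41.1083
w14 t 41.21 [533.9 120.2 224.4]
```

View pics/s14.png

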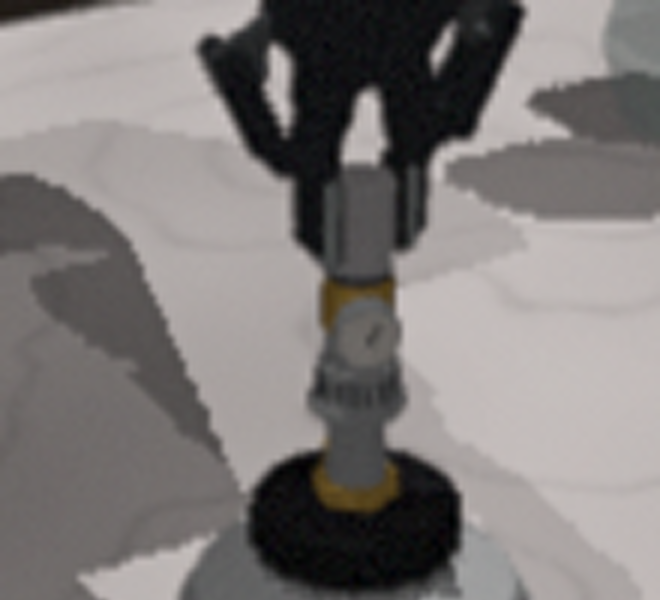

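View pics/w13c.png

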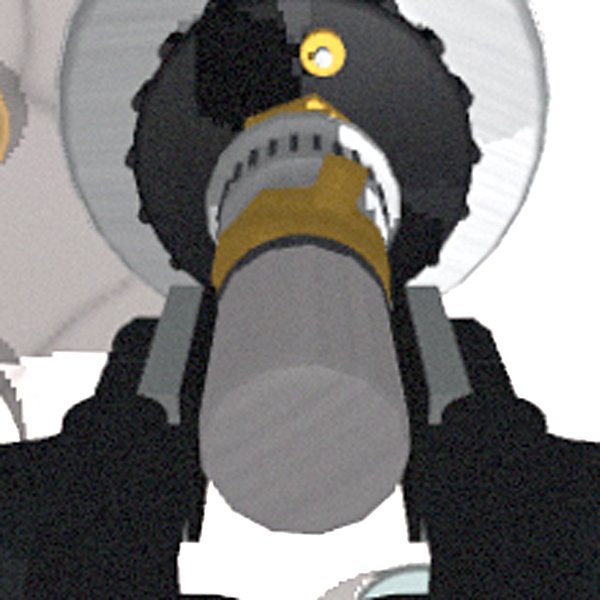

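```bash
python3 - <<'E'
from h import *
from bench import env
f0=np.array([0.11,-.17,-2.91])
for z in (225,225.5,226,226.5):
    env.move_l([534,120.2,z],vel=20); f=np.array(env.get_force())-f0; print(z,np.round(f,1),round(env.get_eef_pos()[2],2))
    if f[2]<-5: break
print(env.get_time())
s=env.read_camera("scene");cv2.imwrite("pics/s15.png",cv2.resize(s["img"][140:270,280:390],(660,780),interpolation=cv2.INTER_CUBIC)[:600,:,::-1])
E
```

```text
225 [ 1.4  3.3 -3.3] 224.54
225.5 [  2.8   3.6 -12. ] 224.77
41.7083
```

View pics/s15.png

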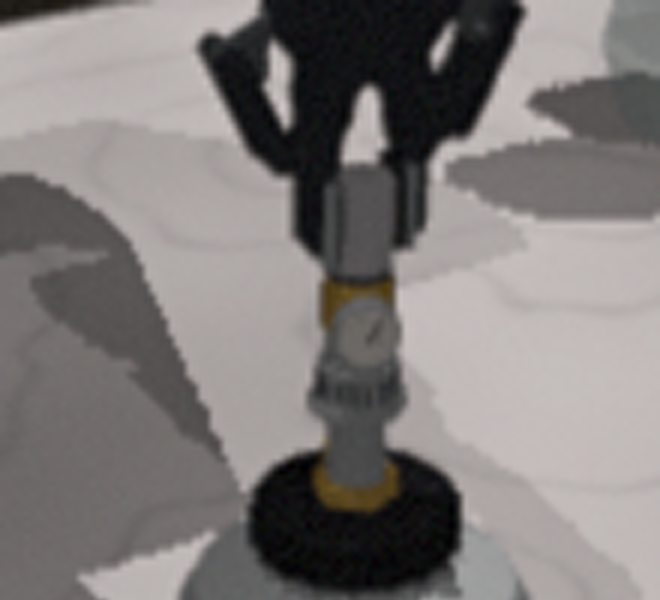

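The charger holds against a 12 N pull, so it is locked. I'll let go, retreat and check.

```bash
python3 - <<'E'
from h import *
from bench import env
env.move_l([534,120.2,224.5],vel=20)
env.grip(70); env.move_l([534,120.2,330],vel=120); env.sleep(0.4)
print("t",env.get_time(),np.round(env.get_force(),2))
c,p,q=look(env,"w16")
s=env.read_camera("scene");np.savez("s16.npz",**s);cv2.imwrite("pics/s16.png",s["img"][:,:,::-1])
a=cv2.resize(s["img"][140:270,280:390],(500,591),interpolation=cv2.INTER_CUBIC)[:,:,::-1]; b=cv2.resize(s["img"][270:340,270:340],(290,290))[:,:,::-1]
o=np.zeros((591,800,3),np.uint8);o[:,:500]=a;o[:290,505:795]=b;cv2.imwrite("pics/s16c.png",o)
t=env.read_camera("top");np.savez("t16.npz",**t);cv2.imwrite("pics/t16.png",t["img"][:,:,::-1])
E
```

```text
t 43.9333 [-0.3  -0.65 -0.31]
w16 t 43.98 [534.  120.2 329.8]
```

View pics/s16c.png

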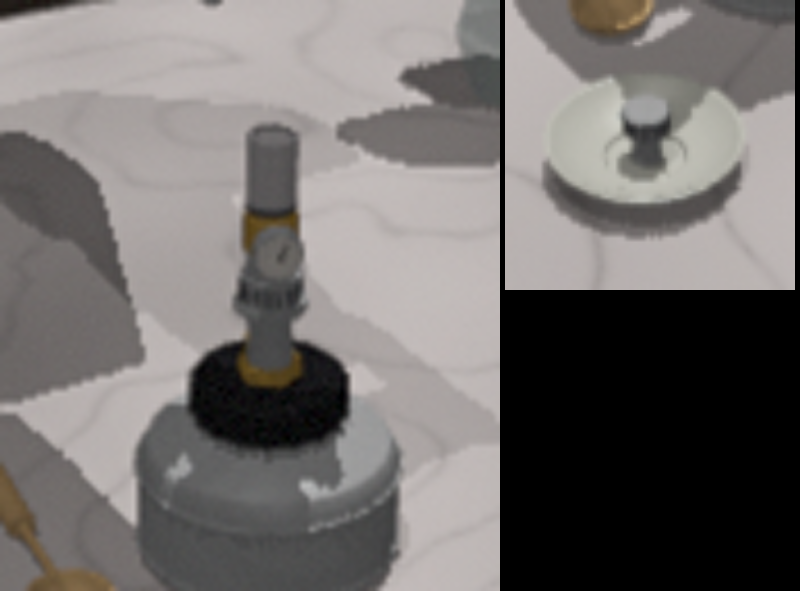

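View pics/w16.png

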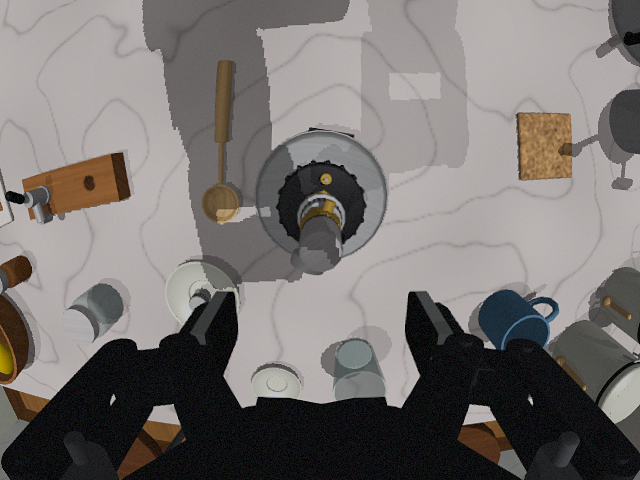

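View pics/s16.png

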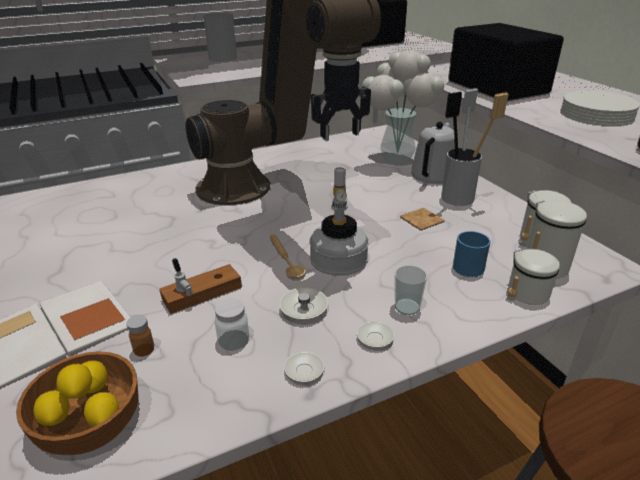

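```bash
python3 - <<'E'
import cv2,numpy as np
f=lambda i:cv2.resize(i,(260,480),interpolation=cv2.INTER_CUBIC)
a=cv2.imread("pics/scene0.png")[190:238,326:352];b=cv2.imread("pics/s16.png")[190:238,326:352]
s4=cv2.resize(cv2.imread("pics/s4.png"),(130,140),interpolation=cv2.INTER_AREA)[40:88,56:82]
o=np.hstack([f(a),f(b),f(s4)])
cv2.imwrite("pics/cmp.png",cv2.convertScaleAbs(o,alpha=1.6))
from h import *
s=np.load("s16.npz");t=np.load("t16.npz")
cv2.imwrite("pics/t16c.png",cv2.resize(t["img"][230:310,245:335],(720,600)[0:2],interpolation=cv2.INTER_CUBIC)[:,:,::-1])
E
```

```text
(no output)
```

View pics/cmp.png

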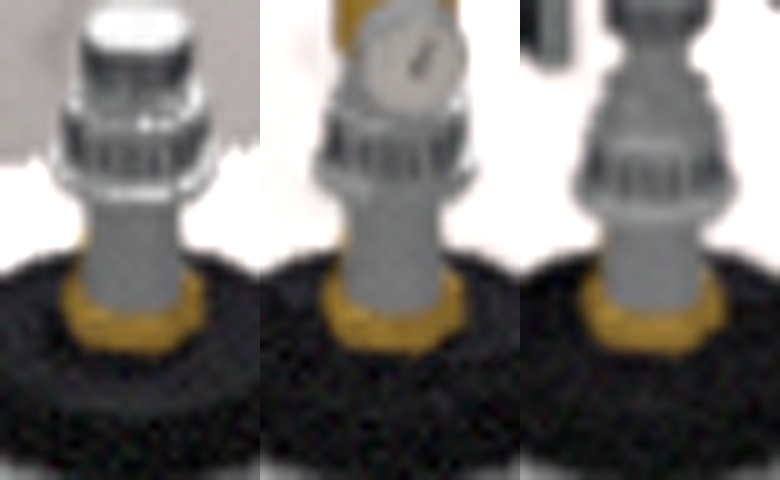

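View pics/t16c.png

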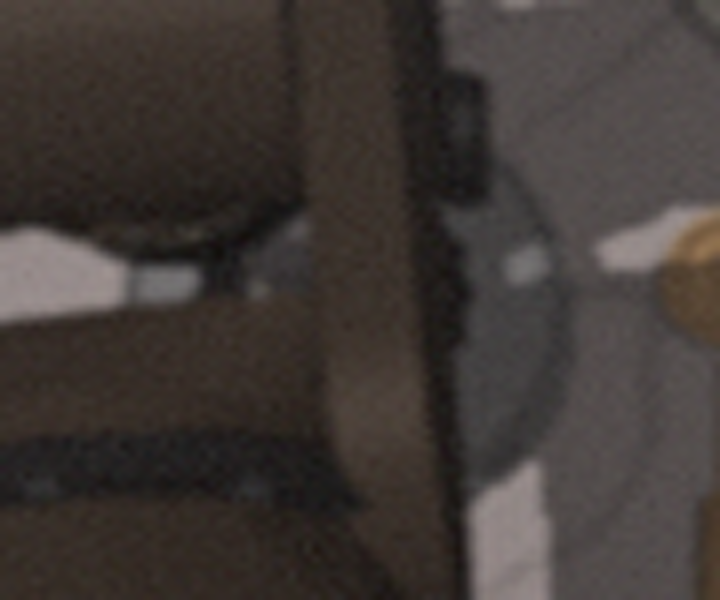

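The comparison shows the sleeve ridge now (middle) at row 190, the same as at the start (left), and higher than when it was caught back (right, row 212). So the sleeve is forward. The arm hides the keg from above, so that view adds nothing. The charger is locked and upright, and the plug stands in the dish. I'm handing in.

```bash
python3 - <<'E'
from bench import env
print(env.get_time(),env.get_force()); print(env.finish_job())
E
```

```text
44.0833 [-0.40572045 -0.82933229  0.16788509]
the job is handed in; nothing more can be done
None
```

The mini keg is ready to serve, and I handed the job in at 44 s; the interface reports no verdict. The storage plug is in the large white dish. The gas charger is locked in the coupler.

- **Sleeve and plug:** I pulled the sleeve down to its stop. The dip tube bottomed about 9.5 mm down, and the pull peaked at 19 N. The plug popped up, and I set it in the middle of the largest dish. It stands on its nose there rather than lying on its side, with its origin at about 26 mm by my measurement, under the 50 mm limit.
- **Charger:** I squeezed it from two directions to centre it, then pressed it home with a peak of about 19 N.
- **Last checks:**
  - The charger held against a 12 N upward pull.
  - The sleeve ridge is back at its starting height in the scene view.
  - The charger looks upright.
  - The gripper is clear, with the force reading near zero.
  - The bystanders look unmoved by eye.
- **Checks that fell short:**
  - The arm hid the keg in the last top view, so I could not confirm the charger's position from above.
  - I did not measure its tilt as a number.
  - A side force of about 3 N showed along y while pressing. It stayed below my 5 N stop limit and was gone after I let go.

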